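# Shut the model-maker's chest

### The job

Close up the little wooden tool chest on the bench. With the fingertips, push both drawers fully home from their front faces, and only then swing the raised lid down from behind until it lies fully shut, gently, without swatting it. Do not pinch or grip anything, do not reach into the drawers or touch the inside of the lid, and leave the things standing and lying around the chest where they are.

Things in the scene. Friction and masses are not known exactly. Their poses are not given: they have to be found in the camera images.
- chest: fixed wooden chest, 130 mm deep (its x) x 300 mm wide (its y) x 100 mm high (all sizes here in mm); origin at the centre of its underside on the bench, z up; its drawer side faces its own -x, towards the robot, turned up to 0.25 rad. A low open till is under the lid, the two drawers below it, side by side
- wide_drawer (a joint): opening of the wide drawer (the one on the chest's +y side) in m: 0 = shut against its stop, at most 0.09; it slides along the chest's -x as it opens. Stays where it is left; about 1.5 N of sliding friction plus 6 N per m/s
- narrow_drawer (a joint): opening of the narrow drawer (chest's -y side) in m, same slide and stiffness as the wide one
- wide_face (a point): centre of the outer front face of the wide drawer, on the surface; the front is a flat panel 12 thick, 170 wide, 48 high (32 above the bench at its centre, top edge at 56), with a flush round brass plate of 20 and no handle; axes as the chest. Behind the panel is an open tray, 110 long and 36 high, not to be touched. Shut, this face lies at x = -77 in the chest's frame
- narrow_face (a point): the same for the narrow drawer: panel 12 thick, 110 wide, 48 high, centre 32 above the bench, the same tray behind it (the rules call the pieces of the two trays wide_drawer_c1 to c5 and narrow_drawer_c1 to c5)
- lid (a joint): lid angle in rad: 0 = lying shut flat on the chest; grows as the front edge rises; about 1.2 to 1.55 (nearly upright) at the start, stop at 1.75. A stiff hinge, about 0.22 N m of friction: it stays at any angle and must be pushed all the way
- lid_hinge (a point): middle of the lid's hinge line, which runs along the chest's y at its far (+x) upper edge: 65 in x from the chest's centre, 100 above the bench. Its axes turn with the lid: the lid reaches from here 132 along its own -x
- lid_mid (a point): middle of the lid's outer (upper when shut) face, on the surface, 65 from the hinge line along the lid's own -x and 9 along its own z, which points out of that face (up when shut, away from the robot when upright). A flat board, 134 x 304 x 9 thick, no handle, no latch; its inner face (towards the robot when upright) is lined with cork (lid_c1) and is not to be touched
- glue_stick: loose bystander: yellow and white glue stick standing in front of the chest, between the paths of the two drawers, 27 diameter, 95 high; origin at the centre of its foot
- brass_weight: loose bystander: brass weight with a knob, 40 diameter, 54 high, at the chest's +y side; origin under its centre
- paint_jar: loose bystander: small jar, 42 diameter, 50 high, at the chest's -y side; origin under its centre
- filler_can: loose bystander: small can, 48 diameter, 70 high, behind the chest; origin under its centre
- craft_knife: loose bystander: yellow and red knife lying along its x, 150 x 23 x 18, left in front of the chest; origin under the middle of its handle
- steel_rule: loose bystander: steel rule lying far to the right along its x, 310 x 30 x 3; origin under its centre
- model_wall: loose bystander: grey model house wall with windows lying flat, 80 x 45 x 4, right in front of the chest; origin under its centre

How it is judged:
By the outcome, as a careful person would: the job done as asked, in the order asked, and still so for the second after the job is handed in, with the robot touching nothing.
It also fails if it takes over 54 s, if anything falls off the work surface, if the arm or the gripper's body presses on something with over 40 N, if the wrist force passes 120 N, or if a joint passes its speed limit or range.

### The arm

A 6-joint arm with a two-finger parallel gripper is mounted at the origin on the work surface. World frame = base frame: x ahead of the robot, y to its left, z up, the work surface at z = 0. Lengths are in m, angles in rad, forces in N, time in s.
With the tool pointing down it reaches from about 0.3 to 0.875 m from the base axis. Payload 6.4 kg.
Tool frame: the origin (TCP) lies at the very end of the fingers, on their centre line; the grasp point (between the pads) lies 19 mm behind it; z points along the fingers, y is the line along which they close (so a half turn about z gives the same grasp; the last joint's range is limited). The gripper opens to 85 mm and grips with 20 to 120 N. Pads are 22 mm wide; open, the fingers measure 114 mm over their backs; the gripper's body (76 mm by 85 mm) begins 54 mm behind the grasp point. The pads swing forward as they close: fully open they stand 13 mm farther back than shut.
Start: joints at [0.897, 0.181, 1.607, -0, 1.354, -0.206], TCP at [0.259, 0.513, 0.231] pointing down, gripper open.
Joint ranges: [-2.99, 2.99], [-0.89, 2.07], [0.3, 2.58], [-1.14, 4.28], [0, 2.63], [-3.12, 3.12]. Speed limits (rad/s): [2.57, 2.57, 3.01, 3.14, 3.14, 3.14].

### API

Orientations are given as a unit quaternion [w, x, y, z].
In Python, from bench import * gives the robot as it stands. The module is installed in compiled form; this text tells all that it offers.
- The arm moves only by the tool arm_command, never from a script. Its arguments are lists of equal length, an entry for each row: "dp": the shift along the tool's x, y, z in units of 0.25 m (1.0 is 0.25 m), a list of three; "turn": the turn, a rotation vector about the tool's x, y, z in units of 30 degrees (1.0 is 30 degrees), a list of three; "jaw": the opening, from 0 (shut) to 1 (fully open). A call has 1 to 5 rows; each row is the pose to reach, as a shift and turn from the pose commanded when the call began, along the tool's axes at that moment; what a row does not reach only later rows make up. A row lasts 1/8 s, in which the tool goes at most 62.5 mm and 10.7 degrees, less where a joint would pass 70% of its speed; a pose out of reach is approached as far as the arm can. A call with a number of a shift or a turn outside -1 to 1 is refused whole. A call with a gripper value outside its range is refused whole. The fingers move at their own pace and stop on an object; the grip force is fixed at half the most. Time passes only in rows, so rows that repeat a pose let the fingers close. It gives the time, the measured TCP pose, the force, the opening and the grip force at its end, in the units of the state.
- get_obs(): the state, without advancing time (a new reading comes with each control period).
- camera(name): name is "scene" or "top" or "wrist"; returns the picture (420x560x3 uint8, blue, green, red); there is no depth.
- get_calibration(name): a dict with "camera_matrix" (3x3 intrinsics, pixels), "k1" (the pictures are not rectified: a ray, as slopes to the right and down, at radius r is drawn at 1 + k1 r^2 times it, then the intrinsics apply), "R" (3x3) and "t" (3): a world point X has camera coordinates R X + t; the wrist camera has in their place "mount" (4x4, takes a point from camera to tool coordinates, whose origin is the TCP and whose axes are the flange's). Camera axes: x right, y down, z forward; pixel columns grow to the right and rows downward; lengths in m; the calibration is good to about 2 mm. A picture is of the moment at which its call begins: read the wrist's pose just before it. get_calibration takes no time and is no camera call.
- hand_in(): hands the job in; it is judged then, once.
The state is a dict: "time_s": time; "q": joint angles; "dq": joint speeds; "joint_efforts": joint torques, N m; "eef_pos": TCP position; "eef_rot": TCP orientation; "wrist_force": force on the tool from outside, world axes, zero at the start; "torque": the same for the moment, N m; "opening": opening from 0.0 (shut) to 1.0 (fully open); "grasp_force": force on a finger pad.
Only numpy, scipy, OpenCV 4.12 (cv2) and the standard library are available. Lean on these libraries where they do the work, as an engineer would, in place of code of your own. Each camera call takes 0.05 s, during which the arm holds its last target. There are 200 camera calls.

## Working session

There is one attempt and no reset: what is moved stays moved. The work goes in short steps, Python scripts to look and compute and a tool call to move; the robot and the scene stay as the last step left them, time stands still between calls to the robot, and variables do not carry over. Pictures are saved under pics/ and viewed, at most 10 in all, crops included, and the job is handed in when it is done.

Besides the shell and the picture viewer there is one more tool, called as name(argument=value, ...) on one line, values as JSON. arm_command: Moves the arm, as the interface text tells. Its arguments: {"type":"object","properties":{"dp":{"type":"array"},"turn":{"type":"array"},"jaw":{"type":"array"}},"required":["dp","turn","jaw"]}

```bash
mkdir -p pics; python3 - <<'E'
from bench import *
import cv2
for n in("scene","top"):
    im=camera(n); cv2.imwrite(f"pics/{n}0.png",im); c=get_calibration(n); print(n,c)
o=get_obs(); print({k:o[k] for k in("time_s","eef_pos","eef_rot","opening")}); print(get_calibration("wrist"))
E
```

```text
scene {'camera_matrix': array([[498.06712256,   0.        , 278.39318896],
       [  0.        , 498.06712256, 208.44221241],
       [  0.        ,   0.        ,   1.        ]]), 'k1': -0.03074795242375558, 'R': array([[-0.590722  ,  0.80683727, -0.00781835],
       [ 0.61760369,  0.44589757, -0.64787424],
       [-0.5192429 , -0.38754221, -0.76170719]]), 't': array([ 0.40854854, -0.21365314,  1.65670966])}
top {'camera_matrix': array([[525.42541999,   0.        , 276.20469479],
       [  0.        , 525.42541999, 213.57895831],
       [  0.        ,   0.        ,   1.        ]]), 'k1': -0.027548716579849458, 'R': array([[-0.00130087, -0.99980352, -0.01977963],
       [-0.99765067,  0.00265235, -0.06845508],
       [ 0.0684941 ,  0.01964411, -0.9974581 ]]), 't': array([-0.07943586,  0.55822586,  1.33625908])}
{'time_s': 0.1, 'eef_pos': array([0.25894225, 0.51282329, 0.23045142]), 'eef_rot': array([-3.34710367e-04,  2.31760212e-01,  9.72772608e-01, -7.37856922e-04]), 'opening': 0.997705964113221}
{'camera_matrix': array([[311.90120213,   0.        , 274.24262333],
       [  0.        , 311.90120213, 212.06269825],
       [  0.        ,   0.        ,   1.        ]]), 'k1': 0.022947153337143145, 'mount': array([[ 2.65117641e-04, -9.47161988e-01, -3.20755512e-01,
         8.29495637e-02],
       [ 9.99999840e-01,  9.05233874e-05,  5.59233683e-04,
        -9.29234899e-04],
       [-5.00649011e-04, -3.20755609e-01,  9.47161860e-01,
        -1.43118509e-01],
       [ 0.00000000e+00,  0.00000000e+00,  0.00000000e+00,
         1.00000000e+00]])}
```

View pics/scene0.png

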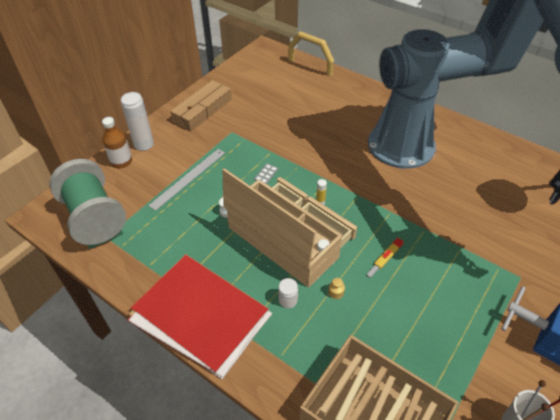

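View pics/top0.png

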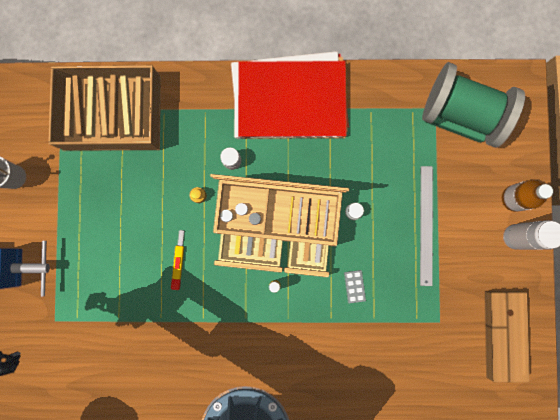

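The scene view shows the chest with its lid raised and both drawers open. In the top view the chest is at about (215–345, 175–275), the glue stick at (275,287), the weight at (197,195), the jar at (355,211) and the can at (230,157). I'll zoom in to pick corners.

```bash
python3 - <<'E'
import cv2
a=cv2.imread("pics/top0.png")[140:300,180:380]; cv2.imwrite("pics/topz.png",cv2.resize(a,None,fx=4,fy=3.75*4/3.75*0.9375,interpolation=cv2.INTER_CUBIC))
b=cv2.imread("pics/scene0.png")[160:320,200:400]; cv2.imwrite("pics/scz.png",cv2.resize(b,None,fx=4,fy=3.75,interpolation=cv2.INTER_CUBIC))
E
```

```text
(no output)
```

View pics/topz.png

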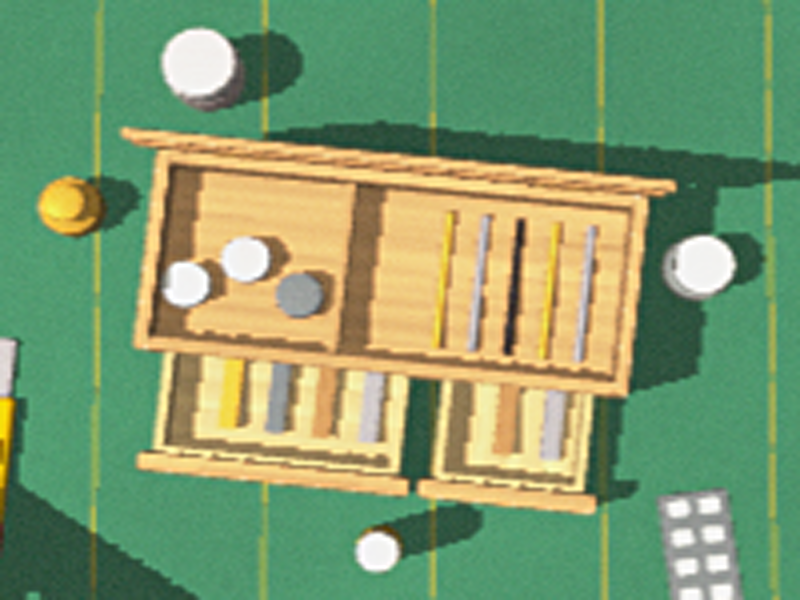

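View pics/scz.png

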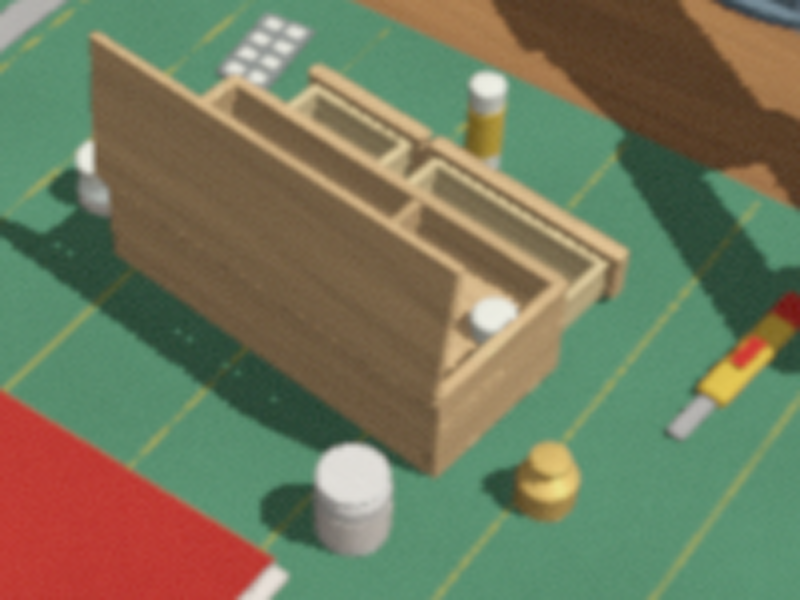

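Top zoom: chest top corners at about (135,347), (628,395), (648,197) and (158,150). The wide panel front edge runs (138,466)→(408,494), the narrow one (420,497)→(595,512), and the glue stick cap is at (378,551). Scene zoom: lid top corners at (95,35) and (462,270). Next step is to measure all of these.

```bash
cat > h.py <<'E'
import numpy as np,cv2
from bench import *
C={n:get_calibration(n) for n in("scene","top")}
def ray(n,X,Y):
    c=C[n]; o=(180,140) if n=="top" else (200,160)
    p=np.array([[[o[0]+(X+.5)/4-.5,o[1]+(Y+.5)/3.75-.5]]],float)
    u=cv2.undistortPoints(p,c["camera_matrix"],np.array([c["k1"],0,0,0,0.]))[0,0]
    d=c["R"].T@np.r_[u,1]; return -c["R"].T@c["t"],d/np.linalg.norm(d)
def onz(n,X,Y,z):
    o,d=ray(n,X,Y); return o+d*(z-o[2])/d[2]
def tri(a,b):
    (o1,d1),(o2,d2)=ray("scene",*a),ray("top",*b)
    s=np.linalg.lstsq(np.c_[d1,-d2],o2-o1,rcond=None)[0]
    p,q=o1+s[0]*d1,o2+s[1]*d2; return (p+q)/2,np.linalg.norm(p-q)
E
python3 - <<'E'
from h import *
np.set_printoptions(precision=4,suppress=True)
P={k:onz("top",*v,.1) for k,v in dict(fl=(135,350),fr=(627,397),br=(649,197),bl=(157,151)).items()}
print(P); m=sum(P.values())/4
u=(P["fl"]-P["fr"]+P["bl"]-P["br"])[:2]; yaw=np.arctan2(-u[0],u[1]); print("c",m,"yaw",yaw,np.linalg.norm(u)/2)
ex=np.array([np.cos(yaw),np.sin(yaw)]);ey=np.array([-ex[1],ex[0]])
loc=lambda p:np.r_[ex@(p-m)[:2],ey@(p-m)[:2],p[2]]
for k,v in P.items(): print(k,loc(v))
for k,X,z in(("wl",(138,467),.056),("wr",(408,494),.056),("nl",(420,497),.056),("nr",(595,513),.056),("glue",(378,551),.095),("can",(200,62),.07),("jar",(700,267),.05),("wt",(68,200),.05)):
    p=onz("top",*X,z);print(k,p,loc(p))
for k,a,b in(("lidR",(95,36),(676,185)),("lidL",(462,272),(122,130)),("wallcorner fr-top",(626,253),(138,465)),("nR",(312,68),(595,511)),("chest fl",(560,282),(135,348)),("glue",(487,92),(378,551))):
    p,e=tri(a,b);print(k,p,loc(p),e)
E
```

```text
{'fl': array([0.5058, 0.0702, 0.1   ]), 'fr': array([ 0.475, -0.227,  0.1  ]), 'br': array([ 0.6041, -0.2414,  0.1   ]), 'bl': array([0.6352, 0.0576, 0.1   ])}
c [ 0.555  -0.0852  0.1   ] yaw -0.10338947185520439 0.29970271854370273
fl [-0.065   0.1494  0.1   ]
fr [-0.0649 -0.1493  0.1   ]
br [ 0.0649 -0.1504  0.1   ]
bl [0.065  0.1503 0.1   ]
wl [0.4293 0.0739 0.056 ] [-0.1415  0.1453  0.056 ]
wr [ 0.4113 -0.0946  0.056 ] [-0.1419 -0.0242  0.056 ]
nl [ 0.4094 -0.102   0.056 ] [-0.1431 -0.0318  0.056 ]
nr [ 0.3987 -0.2106  0.056 ] [-0.1425 -0.1409  0.056 ]
glue [ 0.3765 -0.0768  0.095 ] [-0.1784 -0.0101  0.095 ]
can [0.6989 0.0349 0.07  ] [0.1308 0.1343 0.07  ]
jar [ 0.5623 -0.2783  0.05  ] [ 0.0272 -0.1913  0.05  ]
wt [0.6088 0.1204 0.05  ] [0.0323 0.2101 0.05  ]
lidR [ 0.5967 -0.2421  0.2267] [ 0.0576 -0.1518  0.2267] 0.0017577198349465369
lidL [0.6302 0.0604 0.2293] [0.0598 0.1525 0.2293] 0.0005052384036937428
wallcorner fr-top [0.4307 0.074  0.0529] [-0.1401  0.1455  0.0529] 0.0007673221460686865
nR [ 0.4007 -0.2129  0.0477] [-0.1403 -0.143   0.0477] 0.003937419277887708
chest fl [0.5088 0.0681 0.0964] [-0.0617  0.1476  0.0964] 0.006179395498590185
glue [ 0.3759 -0.0769  0.0831] [-0.179  -0.0103  0.0831] 0.0009778497790088965
```

```bash
cat > go.py <<'E'
import sys; from h import *
from scipy.spatial.transform import Rotation as Ro
np.set_printoptions(precision=4,suppress=True)
yaw=-.1034; Z=Ro.from_euler("z",yaw).as_matrix(); c=np.array([.555,-.0852,0])
o=get_obs(); q=np.array(o["eef_rot"]); R=Ro.from_quat(q[[1,2,3,0]]).as_matrix(); p=np.array(o["eef_pos"])
print("t",o["time_s"],"local",Z.T@(p-c),"F",Z.T@np.array(o["wrist_force"]),"tool z local",Z.T@R[:,2],"q",np.array(o["q"]))
def to(l,tilt):
    t=np.radians(tilt); s,k=np.sin(t),np.cos(t)
    G=Z@np.array([[-k,0,s],[0,1,0],[-s,0,-k]])
    print(l,"dp",R.T@(c+Z@np.array(l)-p)/.25,"turn",np.degrees(Ro.from_matrix(R.T@G).as_rotvec())/30)
for a in sys.argv[1:]:
    v=[float(x) for x in a.split(",")]; to(v[:3],v[3])
E
python3 go.py -.19,.07,.2,15 -.19,.32,.2,15
```

```text
t 0.1 local [-0.3562  0.5643  0.2305] F [-0.1191 -0.3427 -0.2366] tool z local [-0.0009 -0.0014 -1.    ] q [ 0.8967  0.1815  1.6079 -0.      1.3538 -0.2063]
[-0.19, 0.07, 0.2] dp [-1.3258 -1.6102  0.124 ] turn [-0.094  -0.4956 -0.6915]
[-0.19, 0.32, 0.2] dp [-0.9694 -0.6758  0.1226] turn [-0.094  -0.4956 -0.6915]
```

arm_command(dp=[[-0.2,-0.15,0],[-0.4,-0.3,0],[-0.6,-0.45,0.05],[-0.8,-0.6,0.1],[-0.97,-0.68,0.12]], turn=[[-0.02,-0.1,-0.14],[-0.04,-0.2,-0.28],[-0.06,-0.3,-0.42],[-0.08,-0.4,-0.56],[-0.094,-0.496,-0.69]], jaw=[0,0,0,0,0])

```text
time_s: 0.72
eef_pos: [0.3988, 0.25, 0.2002]
eef_rot: [0.131, 0.051, 0.99, -0.007]
wrist_force: [1.4, -0.1, -0.8]
opening: 0.004
grasp_force: 0.0
```

```bash
python3 go.py -.18,.08,.15,15
```

```text
t 0.725 local [-0.19    0.3173  0.2002] F [ 1.4467  0.0672 -0.8477] tool z local [ 0.2603  0.0002 -0.9655] q [ 0.3928 -0.1683  2.0467 -0.1444  1.0349 -1.0162]
[-0.18, 0.08, 0.15] dp [ 0.0148 -0.9492  0.2042] turn [0.0004 0.0029 0.0022]
```

arm_command(dp=[[0.0,-0.25,0.0],[0.0,-0.5,0.0],[0.0,-0.75,0.1],[0.01,-0.95,0.2],[0.01,-0.95,0.2]], turn=[[0,0,0],[0,0,0],[0,0,0],[0,0,0],[0,0,0]], jaw=[0,0,0,0,0])

```text
time_s: 1.35
eef_pos: [0.3834, 0.0107, 0.1502]
eef_rot: [0.129, 0.057, 0.99, -0.007]
wrist_force: [0.8, 0.4, 0.0]
opening: 0.001
grasp_force: 0.0
```

```bash
python3 go.py -.18,.07,.033,15 -.16,.07,.033,15 -.12,.07,.033,15
```

```text
t 1.35 local [-0.1805  0.0777  0.1502] F [0.7126 0.4551 0.0116] tool z local [ 0.2568 -0.0015 -0.9665] q [-0.3349 -0.4115  2.332   0.0698  0.9688 -1.8227]
[-0.18, 0.07, 0.033] dp [ 0.118  -0.0315  0.4538] turn [-0.0028 -0.0039 -0.0223]
[-0.16, 0.07, 0.033] dp [ 0.0406 -0.0305  0.4743] turn [-0.0028 -0.0039 -0.0223]
[-0.12, 0.07, 0.033] dp [-0.114  -0.0287  0.5154] turn [-0.0028 -0.0039 -0.0223]
```

arm_command(dp=[[0.05,-0.02,0.2],[0.1,-0.03,0.38],[0.118,-0.03,0.454],[0.08,-0.03,0.464],[0.04,-0.03,0.474]], turn=[[0,0,-0.02],[0,0,-0.02],[0,0,-0.02],[0,0,-0.02],[0,0,-0.02]], jaw=[0,0,0,0,0])

```text
time_s: 1.98
eef_pos: [0.407, 0.0058, 0.0361]
eef_rot: [0.132, 0.046, 0.99, -0.007]
wrist_force: [0.7, 0.1, -0.2]
opening: -0.001
grasp_force: 0.0
```

```bash
python3 go.py -.12,.07,.033,15 -.095,.07,.033,15; python3 -c "
from bench import *;import cv2;cv2.imwrite('pics/s1.png',camera('scene')[140:300,180:393])"
```

```text
t 1.975 local [-0.1566  0.0753  0.0361] F [ 0.6457  0.1949 -0.1558] tool z local [ 0.2617  0.0013 -0.9651] q [-0.3285 -0.0548  2.3562  0.1083  0.5847 -1.8895]
[-0.12, 0.07, 0.033] dp [-0.1376 -0.0226  0.0504] turn [0.0024 0.0058 0.0206]
[-0.095, 0.07, 0.033] dp [-0.2341 -0.0237  0.0765] turn [0.0024 0.0058 0.0206]
```

View pics/s1.png

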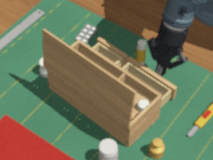

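The gripper is in front of the wide drawer and clear of the glue stick. Pushing now.

arm_command(dp=[[-0.02,0,0.01],[-0.05,-0.005,0.02],[-0.09,-0.01,0.03],[-0.13,-0.02,0.04],[-0.17,-0.02,0.055]], turn=[[0,0,0],[0,0,0],[0,0,0],[0,0,0],[0,0,0]], jaw=[0,0,0,0,0])

```text
time_s: 2.65
eef_pos: [0.4501, -0.0042, 0.0329]
eef_rot: [0.131, 0.047, 0.99, -0.007]
wrist_force: [-2.4, -0.0, 1.3]
opening: 0.0
grasp_force: 1.0
```

```bash
python3 go.py -.1,.075,.033,15 -.09,.075,.033,15
```

```text
t 2.65 local [-0.1127  0.0697  0.0329] F [-2.3959 -0.2871  1.2708] tool z local [ 0.2605  0.0008 -0.9655] q [-0.3152  0.0589  2.2519  0.1022  0.5755 -1.8703]
[-0.1, 0.075, 0.033] dp [-0.0493  0.0207  0.0128] turn [0.0015 0.0033 0.0172]
[-0.09, 0.075, 0.033] dp [-0.0879  0.0203  0.0233] turn [0.0015 0.0033 0.0172]
```

arm_command(dp=[[-0.03,0,0.008],[-0.06,0,0.015],[-0.08,0,0.02],[-0.088,0,0.023],[-0.092,0,0.024]], turn=[[0,0,0],[0,0,0],[0,0,0],[0,0,0],[0,0,0]], jaw=[0,0,0,0,0])

```text
time_s: 3.28
eef_pos: [0.4728, -0.006, 0.0329]
eef_rot: [0.131, 0.047, 0.99, -0.007]
wrist_force: [-1.4, -1.5, 0.5]
opening: 0.0
grasp_force: 0.8
```

```bash
python3 go.py
```

```text
t 3.275 local [-0.0899  0.0703  0.0329] F [-1.2106 -1.6229  0.4529] tool z local [ 0.2599  0.0012 -0.9656] q [-0.3009  0.1084  2.1964  0.0952  0.5809 -1.8507]
```

Now creeping at 1 mm per row until the force rises at the stop.

arm_command(dp=[[-0.004,0,0.001],[-0.008,0,0.002],[-0.012,0,0.003]], turn=[[0,0,0],[0,0,0],[0,0,0]], jaw=[0,0,0])

```text
time_s: 3.65
eef_pos: [0.4758, -0.0063, 0.033]
eef_rot: [0.131, 0.047, 0.99, -0.007]
wrist_force: [-2.8, -1.3, 0.3]
opening: -0.0
grasp_force: 0.8
```

```bash
python3 go.py
```

```text
t 3.65 local [-0.0869  0.0704  0.033 ] F [-2.6523 -1.6035  0.327 ] tool z local [ 0.2598  0.0012 -0.9657] q [-0.2993  0.1147  2.1891  0.0942  0.582  -1.8482]
```

arm_command(dp=[[-0.004,0,0.001],[-0.008,0,0.002],[-0.008,0,0.002]], turn=[[0,0,0],[0,0,0],[0,0,0]], jaw=[0,0,0])

```text
time_s: 4.03
eef_pos: [0.478, -0.0064, 0.033]
eef_rot: [0.131, 0.047, 0.99, -0.007]
wrist_force: [-0.2, -0.9, 0.2]
opening: 0.0
grasp_force: 0.5
```

```bash
python3 go.py
```

```text
t 4.025 local [-0.0847  0.0704  0.033 ] F [-0.1514 -0.9153  0.1589] tool z local [ 0.26    0.0012 -0.9656] q [-0.2981  0.1191  2.1839  0.0938  0.5826 -1.8466]
```

arm_command(dp=[[-0.004,0,0.001],[-0.008,0,0.002],[-0.012,0,0.003]], turn=[[0,0,0],[0,0,0],[0,0,0]], jaw=[0,0,0])

```text
time_s: 4.4
eef_pos: [0.4787, -0.0062, 0.0322]
eef_rot: [0.128, 0.046, 0.991, -0.006]
wrist_force: [-14.5, -1.5, 12.5]
opening: -0.001
grasp_force: 7.1
```

```bash
python3 go.py
```

```text
t 4.4 local [-0.0841  0.0707  0.0322] F [-14.2623  -3.0209  12.469 ] tool z local [ 0.2549  0.0018 -0.967 ] q [-0.2966  0.1248  2.1785  0.0917  0.5875 -1.8441]
```

Force has risen to 14 N, so the wide drawer is home. Backing off, lifting and moving over to the narrow drawer.

arm_command(dp=[[0.12,0,-0.03],[0.28,0,-0.09],[0.23,0,-0.3],[0.18,0,-0.5],[0.18,-0.2,-0.52]], turn=[[0,0,0],[0,0,0],[0,0,0],[0,0,0],[0,0,0]], jaw=[0,0,0,0,0])

```text
time_s: 5.03
eef_pos: [0.4028, -0.0481, 0.152]
eef_rot: [0.136, 0.042, 0.99, -0.008]
wrist_force: [0.9, 0.0, -0.3]
opening: -0.001
grasp_force: 0.0
```

```bash
python3 go.py -.18,-.095,.16,15 -.175,-.095,.033,15
```

```text
t 5.025 local [-0.1552  0.0212  0.152 ] F [ 0.8754  0.1103 -0.3262] tool z local [ 0.2698  0.0002 -0.9629] q [-0.5007 -0.3539  2.2937  0.1287  0.953  -2.0478]
[-0.18, -0.095, 0.16] dp [ 0.0953 -0.4631 -0.0575] turn [0.0003 0.0217 0.0347]
[-0.175, -0.095, 0.033] dp [ 0.2131 -0.461   0.4371] turn [0.0003 0.0217 0.0347]
```

arm_command(dp=[[0.05,-0.2,-0.04],[0.09,-0.4,-0.05],[0.1,-0.46,0],[0.15,-0.46,0.2],[0.2,-0.46,0.4]], turn=[[0,0.02,0.03],[0,0.02,0.03],[0,0.02,0.03],[0,0.02,0.03],[0,0.02,0.03]], jaw=[0,0,0,0,0])

```text
time_s: 5.65
eef_pos: [0.3674, -0.1635, 0.0376]
eef_rot: [0.127, 0.055, 0.99, -0.007]
wrist_force: [1.5, -0.3, -0.1]
opening: 0.001
grasp_force: 0.0
```

```bash
python3 go.py -.165,-.095,.033,15 -.155,-.095,.033,15 -.1,-.095,.033,15
```

```text
t 5.65 local [-0.1785 -0.0973  0.0376] F [ 1.4876 -0.1602 -0.1097] tool z local [ 0.2531 -0.0026 -0.9674] q [-0.8628 -0.0567  2.3514  0.2788  0.6767 -2.526 ]
[-0.165, -0.095, 0.033] dp [-0.0477  0.0094  0.0313] turn [-0.0051 -0.0113 -0.0134]
[-0.155, -0.095, 0.033] dp [-0.0864  0.0097  0.0414] turn [-0.0051 -0.0113 -0.0134]
[-0.1, -0.095, 0.033] dp [-0.2993  0.0114  0.0971] turn [-0.0051 -0.0113 -0.0134]
```

arm_command(dp=[[-0.05,0.01,0.03],[-0.09,0.01,0.04],[-0.11,0.01,0.047],[-0.14,0.01,0.055],[-0.18,0.01,0.065]], turn=[[0,-0.01,-0.01],[0,-0.01,-0.01],[0,-0.01,-0.01],[0,-0.01,-0.01],[0,-0.01,-0.01]], jaw=[0,0,0,0,0])

```text
time_s: 6.28
eef_pos: [0.4148, -0.1648, 0.0337]
eef_rot: [0.129, 0.052, 0.99, -0.006]
wrist_force: [-2.6, -0.8, 0.8]
opening: -0.001
grasp_force: 1.0
```

arm_command(dp=[[-0.04,0,0.01],[-0.08,0,0.02],[-0.12,0,0.03],[-0.14,0,0.037],[-0.15,0,0.04]], turn=[[0,0,0],[0,0,0],[0,0,0],[0,0,0],[0,0,0]], jaw=[0,0,0,0,0])

```text
time_s: 6.9
eef_pos: [0.4528, -0.1682, 0.0328]
eef_rot: [0.128, 0.052, 0.99, -0.006]
wrist_force: [-1.1, -0.8, 0.6]
opening: 0.002
grasp_force: 0.8
```

```bash
python3 go.py -.09,-.095,.033,15 -.084,-.095,.033,15
```

```text
t 6.9 local [-0.0931 -0.0931  0.0328] F [-0.9695 -0.8794  0.6013] tool z local [ 0.2545  0.0016 -0.9671] q [-0.7019  0.1384  2.1605  0.2434  0.6437 -2.3492]
[-0.09, -0.095, 0.033] dp [-0.0121 -0.0076  0.0023] turn [ 0.003  -0.0086 -0.0017]
[-0.084, -0.095, 0.033] dp [-0.0353 -0.0076  0.0084] turn [ 0.003  -0.0086 -0.0017]
```

arm_command(dp=[[-0.012,0,0.003],[-0.02,0,0.005],[-0.026,0,0.007],[-0.031,0,0.008],[-0.035,0,0.009]], turn=[[0,0,0],[0,0,0],[0,0,0],[0,0,0],[0,0,0]], jaw=[0,0,0,0,0])

```text
time_s: 7.52
eef_pos: [0.4611, -0.169, 0.0327]
eef_rot: [0.128, 0.052, 0.99, -0.006]
wrist_force: [-8.3, -0.3, 3.0]
opening: 0.001
grasp_force: 3.7
```

arm_command(dp=[[-0.004,0,0.001],[-0.007,0,0.002]], turn=[[0,0,0],[0,0,0]], jaw=[0,0])

```text
time_s: 7.78
eef_pos: [0.4614, -0.169, 0.0325]
eef_rot: [0.126, 0.051, 0.991, -0.005]
wrist_force: [-20.8, -0.9, 16.9]
opening: 0.003
grasp_force: 10.3
```

```bash
python3 go.py
```

```text
t 7.775 local [-0.0845 -0.093   0.0325] F [-20.5613  -3.0021  16.9084] tool z local [ 0.2506  0.0022 -0.9681] q [-0.6882  0.1577  2.1375  0.2343  0.6483 -2.329 ]
```

Narrow drawer is home too (20 N at the stop, same TCP depth as the wide one). Retreating and lifting.

arm_command(dp=[[0.12,0,-0.03],[0.25,0,-0.1],[0.2,0,-0.3],[0.15,0,-0.5],[0.1,0,-0.7]], turn=[[0,0,0],[0,0,0],[0,0,0],[0,0,0],[0,0,0]], jaw=[0,0,0,0,0])

```text
time_s: 8.4
eef_pos: [0.395, -0.1628, 0.1981]
eef_rot: [0.129, 0.052, 0.99, -0.007]
wrist_force: [0.4, -0.1, -0.0]
opening: -0.002
grasp_force: 0.0
```

```bash
python3 go.py -.12,-.05,.31,0 .1,-.02,.31,0; python3 -c "
from bench import *;import cv2;cv2.imwrite('pics/t2.png',cv2.resize(camera('top')[140:300,180:380],None,fx=4,fy=3.75,interpolation=2))"
```

```text
t 8.4 local [-0.1511 -0.0937  0.1981] F [ 0.3795 -0.0146 -0.0064] tool z local [ 0.2563 -0.0001 -0.9666] q [-0.8008 -0.3326  2.1769  0.1853  1.1036 -2.3343]
[-0.12, -0.05, 0.31] dp [-0.2347  0.1752 -0.401 ] turn [ 0.0001  0.4951 -0.0028]
[0.1, -0.02, 0.31] dp [-1.0851  0.2964 -0.1754] turn [ 0.0001  0.4951 -0.0028]
```

View pics/t2.png

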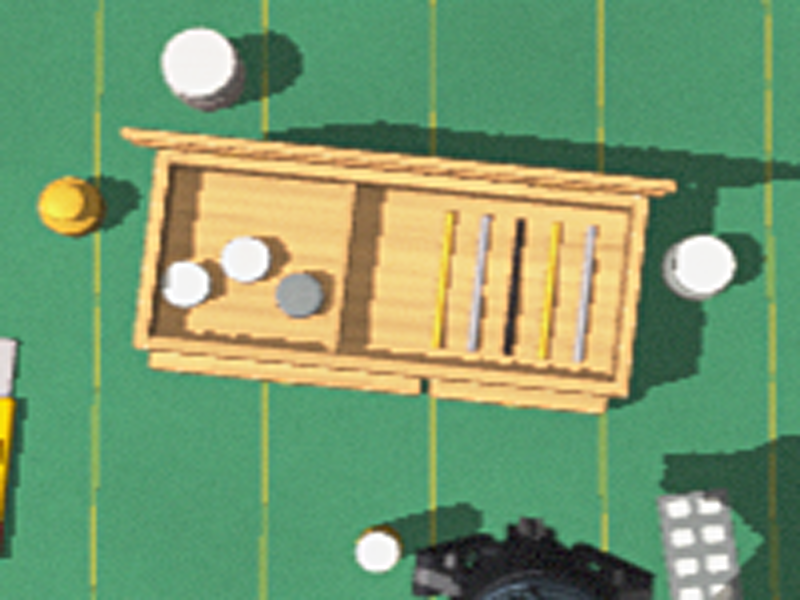

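Both drawers sit flush at the chest front, with panel front edges at about (150,362)→(605,410), and nothing else has moved. Rising next, then crossing over the lid.

arm_command(dp=[[-0.05,0.04,-0.12],[-0.12,0.08,-0.25],[-0.18,0.13,-0.35],[-0.23,0.17,-0.42],[-0.23,0.17,-0.42]], turn=[[0,0.12,0],[0,0.25,0],[0,0.38,0],[0,0.495,0],[0,0.495,0]], jaw=[0,0,0,0,0])

```text
time_s: 9.07
eef_pos: [0.43, -0.1235, 0.3133]
eef_rot: [0.001, 0.051, 0.999, 0.0]
wrist_force: [0.6, -0.3, -0.5]
opening: 0.002
grasp_force: 0.0
```

```bash
python3 go.py .12,-.02,.32,0
```

```text
t 9.075 local [-0.1204 -0.051   0.3133] F [ 0.5909 -0.198  -0.5414] tool z local [ 0.0018  0.0003 -1.    ] q [-0.547  -0.1798  1.803   0.0011  1.5169 -2.016 ]
[0.12, -0.02, 0.32] dp [-0.9619  0.1226 -0.025 ] turn [0.0006 0.0035 0.0029]
```

arm_command(dp=[[-0.22,0.03,-0.03],[-0.44,0.06,-0.03],[-0.66,0.09,-0.03],[-0.88,0.12,-0.03],[-0.96,0.12,-0.03]], turn=[[0,0,0],[0,0,0],[0,0,0],[0,0,0],[0,0,0]], jaw=[0,0,0,0,0])

```text
time_s: 9.7
eef_pos: [0.6712, -0.1188, 0.3162]
eef_rot: [-0.002, 0.052, 0.999, 0.001]
wrist_force: [-1.0, 0.7, 0.6]
opening: 0.001
grasp_force: 0.0
```

```bash
python3 go.py .12,-.02,.2,0 .09,-.02,.2,0
```

```text
t 9.7 local [ 0.119  -0.0214  0.3162] F [-1.0726  0.5845  0.6086] tool z local [-0.0034  0.0027 -1.    ] q [-0.3497  0.3695  1.2041  0.0018  1.5719 -1.817 ]
[0.12, -0.02, 0.2] dp [-0.0054  0.0043  0.4647] turn [ 0.0052 -0.0065 -0.0001]
[0.09, -0.02, 0.2] dp [0.1146 0.0043 0.4651] turn [ 0.0052 -0.0065 -0.0001]
```

arm_command(dp=[[0,0,0.2],[0,0,0.4],[0,0,0.44],[0.05,0,0.44],[0.1,0,0.44]], turn=[[0,0,0],[0,0,0],[0,0,0],[0,0,0],[0,0,0]], jaw=[0,0,0,0,0])

```text
time_s: 10.32
eef_pos: [0.6452, -0.1164, 0.212]
eef_rot: [0.001, 0.052, 0.999, 0.0]
wrist_force: [0.5, -0.4, -0.5]
opening: 0.001
grasp_force: 0.0
```

```bash
cat >arc.py <<'E'
from go import *
w,r=.009,.105
for a in [float(x) for x in sys.argv[2:]] or []:pass
E
cat >arc.py <<'E'
import sys; A=[float(x) for x in sys.argv[1:]]; sys.argv=sys.argv[:1]
from go import *
for a in A:
    r=.105; w=.009; C=[.065-r*np.cos(a)+.009*np.sin(a)+w,-.02,.1+r*np.sin(a)+.009*np.cos(a)]; print(a,end=" "); to(C,0)
E
python3 arc.py 1.5 1.45 1.4 1.35 1.3 1.25; python3 -c "
from bench import *;import cv2;cv2.imwrite('pics/s3.png',cv2.resize(camera('scene')[130:330,150:400],None,fx=3,fy=3,interpolation=2))"
```

```text
t 10.325 local [ 0.0929 -0.0217  0.212 ] F [ 0.5271 -0.2995 -0.4761] tool z local [ 0.0025  0.0004 -1.    ] q [-0.3597  0.3707  1.4102  0.001   1.3584 -1.8264]
1.5 [np.float64(0.07555004870432767), -0.02, np.float64(0.20537360840843505)] dp [0.0695 0.0069 0.0265] turn [ 0.0007  0.0048 -0.0017]
1.45 [np.float64(0.0702816261357648), -0.02, np.float64(0.2053193889832531)] dp [0.0905 0.0069 0.0266] turn [ 0.0007  0.0048 -0.0017]
1.4 [np.float64(0.06502249756537083), -0.02, np.float64(0.20500192593489047)] dp [0.1116 0.0069 0.0278] turn [ 0.0007  0.0048 -0.0017]
1.35 [np.float64(0.05978580807567058), -0.02, np.float64(0.2044220127556366)] dp [0.1325 0.0069 0.0301] turn [ 0.0007  0.0048 -0.0017]
1.3 [np.float64(0.054584646663173066), -0.02, np.float64(0.20358109892642653)] dp [0.1534 0.0068 0.0334] turn [ 0.0007  0.0048 -0.0017]
1.25 [np.float64(0.04943201352269707), -0.02, np.float64(0.20248128629389398)] dp [0.174  0.0068 0.0378] turn [ 0.0007  0.0048 -0.0017]
```

View pics/s3.png

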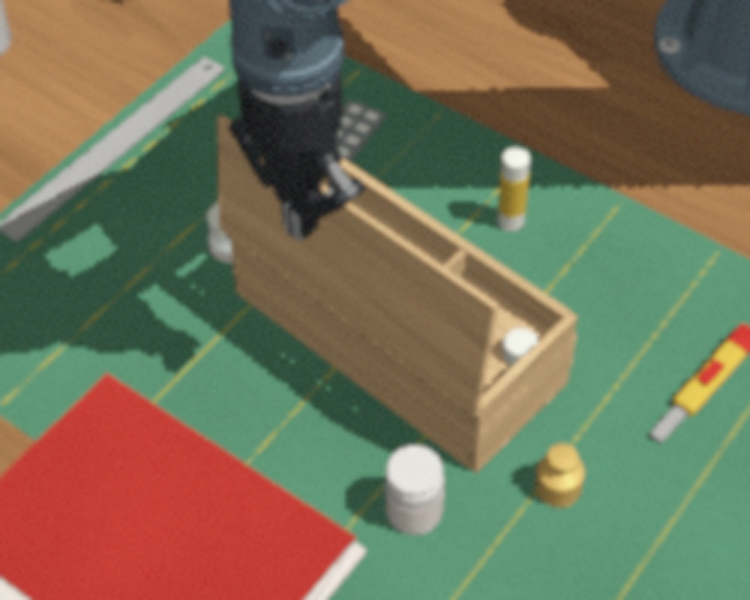

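Fingertips are behind the lid near its top, around (300,230), and clear of everything. Touching slowly and starting to push.

arm_command(dp=[[0.04,0,0.02],[0.07,0.005,0.027],[0.09,0.005,0.027],[0.11,0.005,0.028],[0.13,0.005,0.03]], turn=[[0,0,0],[0,0,0],[0,0,0],[0,0,0],[0,0,0]], jaw=[0,0,0,0,0])

```text
time_s: 11.0
eef_pos: [0.6126, -0.1112, 0.2018]
eef_rot: [-0.001, 0.052, 0.999, 0.001]
wrist_force: [1.6, 0.1, -0.5]
opening: -0.004
grasp_force: 0.9
```

```bash
python3 arc.py 1.3 1.24 1.18 1.12 1.06
```

```text
t 11.0 local [ 0.06   -0.0199  0.2018] F [ 1.5455  0.2203 -0.5142] tool z local [-0.0012  0.0015 -1.    ] q [-0.3704  0.3115  1.5087  0.0012  1.323  -1.8374]
1.3 [np.float64(0.054584646663173066), -0.02, np.float64(0.20358109892642653)] dp [ 0.0215 -0.0005 -0.0072] turn [ 0.0029 -0.0023 -0.0014]
1.24 [np.float64(0.04840844612897435), -0.02, np.float64(0.20223048650215056)] dp [ 0.0462 -0.0005 -0.0018] turn [ 0.0029 -0.0023 -0.0014]
1.18 [np.float64(0.042324347553149594), -0.02, np.float64(0.20051195472214406)] dp [ 0.0706 -0.0006  0.0051] turn [ 0.0029 -0.0023 -0.0014]
1.12 [np.float64(0.03635424712053378), -0.02, np.float64(0.19843168844502346)] dp [ 0.0944 -0.0006  0.0135] turn [ 0.0029 -0.0023 -0.0014]
1.06 [np.float64(0.030519630745749496), -0.02, np.float64(0.19599717438296832)] dp [ 0.1178 -0.0006  0.0232] turn [ 0.0029 -0.0023 -0.0014]
```

arm_command(dp=[[0.02,0,0.0],[0.045,0,0.002],[0.07,0,0.006],[0.095,0,0.014],[0.118,0,0.023]], turn=[[0,0,0],[0,0,0],[0,0,0],[0,0,0],[0,0,0]], jaw=[0,0,0,0,0])

```text
time_s: 11.62
eef_pos: [0.5829, -0.1081, 0.196]
eef_rot: [-0.001, 0.052, 0.999, 0.001]
wrist_force: [1.2, 0.2, 0.2]
opening: -0.002
grasp_force: 0.8
```

```bash
python3 arc.py 1.0 .94 .88 .82 .76
```

```text
t 11.625 local [ 0.0301 -0.0199  0.196 ] F [1.1236 0.3556 0.1704] tool z local [-0.0015  0.0013 -1.    ] q [-0.3839  0.2535  1.5937  0.0009  1.2962 -1.8507]
1.0 [np.float64(0.0248414967471164), -0.02, np.float64(0.1932171741576424)] dp [ 0.0211 -0.0003  0.0113] turn [ 0.0026 -0.0028 -0.0016]
0.94 [np.float64(0.019340280275380713), -0.02, np.float64(0.19010169276781688)] dp [ 0.0431 -0.0004  0.0238] turn [ 0.0026 -0.0028 -0.0016]
0.88 [np.float64(0.014035779769239809), -0.02, np.float64(0.186661942582179)] dp [ 0.0643 -0.0004  0.0376] turn [ 0.0026 -0.0028 -0.0016]
0.82 [np.float64(0.008947085702342638), -0.02, np.float64(0.18291030298691258)] dp [ 0.0846 -0.0005  0.0527] turn [ 0.0026 -0.0028 -0.0016]
0.76 [np.float64(0.004092511878199925), -0.02, np.float64(0.17886027583327604)] dp [ 0.104  -0.0005  0.0689] turn [ 0.0026 -0.0028 -0.0016]
```

arm_command(dp=[[0.021,0,0.011],[0.043,0,0.024],[0.064,0,0.038],[0.085,0,0.053],[0.104,0,0.069]], turn=[[0,0,0],[0,0,0],[0,0,0],[0,0,0],[0,0,0]], jaw=[0,0,0,0,0])

```text
time_s: 12.25
eef_pos: [0.5571, -0.1054, 0.1786]
eef_rot: [-0.001, 0.052, 0.999, 0.001]
wrist_force: [1.8, -0.3, -0.1]
opening: -0.003
grasp_force: 0.7
```

```bash
python3 arc.py .7 .64 .58 .52 .46
```

```text
t 12.25 local [ 0.0041 -0.0199  0.1786] F [ 1.8308 -0.1412 -0.1086] tool z local [-0.0017  0.0015 -1.    ] q [-0.3968  0.2165  1.6762  0.001   1.2509 -1.8636]
0.7 [np.float64(-0.0005104704797320638), -0.02, np.float64(0.17452643684551794)] dp [ 0.0185 -0.0006  0.0164] turn [ 0.0028 -0.0032 -0.0017]
0.64 [np.float64(-0.004845295605589198), -0.02, np.float64(0.1699243831640098)] dp [ 0.0358 -0.0007  0.0348] turn [ 0.0028 -0.0032 -0.0017]
0.58 [np.float64(-0.00889636280996776), -0.02, np.float64(0.16507067721238342)] dp [ 0.052  -0.0007  0.0543] turn [ 0.0028 -0.0032 -0.0017]
0.52 [np.float64(-0.0126490926255596), -0.02, np.float64(0.15998278709069122)] dp [ 0.067  -0.0007  0.0746] turn [ 0.0028 -0.0032 -0.0017]
0.46 [np.float64(-0.01608997927749046), -0.02, np.float64(0.1546790237091093)] dp [ 0.0807 -0.0008  0.0959] turn [ 0.0028 -0.0032 -0.0017]
```

arm_command(dp=[[0.018,0,0.016],[0.036,0,0.035],[0.052,0,0.054],[0.067,0,0.075],[0.081,0,0.096]], turn=[[0,0,0],[0,0,0],[0,0,0],[0,0,0],[0,0,0]], jaw=[0,0,0,0,0])

```text
time_s: 12.88
eef_pos: [0.537, -0.1032, 0.1546]
eef_rot: [-0.001, 0.052, 0.999, 0.001]
wrist_force: [1.6, -0.9, 0.6]
opening: 0.001
grasp_force: 0.6
```

```bash
python3 arc.py .4 .34 .28 .22 .16
```

```text
t 12.875 local [-0.0161 -0.0198  0.1546] F [ 1.6605 -0.7089  0.5957] tool z local [-0.0017  0.0014 -1.    ] q [-0.4076  0.2019  1.7466  0.0009  1.1951 -1.8745]
0.4 [np.float64(-0.019206639289525075), -0.02, np.float64(0.14917847488843428)] dp [ 0.0125 -0.0008  0.0216] turn [ 0.0027 -0.0032 -0.0015]
0.34 [np.float64(-0.021987856051209023), -0.02, np.float64(0.1435009366645406)] dp [ 0.0236 -0.0009  0.0443] turn [ 0.0027 -0.0032 -0.0015]
0.28 [np.float64(-0.024423620185553913), -0.02, np.float64(0.1376668420440289)] dp [ 0.0333 -0.0009  0.0677] turn [ 0.0027 -0.0032 -0.0015]
0.22 [np.float64(-0.02650516557198574), -0.02, np.float64(0.13169718746746673)] dp [ 0.0416 -0.0009  0.0916] turn [ 0.0027 -0.0032 -0.0015]
0.16 [np.float64(-0.028225000894912602), -0.02, np.float64(0.12561345724487646)] dp [ 0.0484 -0.001   0.1159] turn [ 0.0027 -0.0032 -0.0015]
```

arm_command(dp=[[0.012,0,0.022],[0.024,0,0.044],[0.033,0,0.068],[0.042,0,0.09],[0.048,0,0.108]], turn=[[0,0,0],[0,0,0],[0,0,0],[0,0,0],[0,0,0]], jaw=[0,0,0,0,0])

```text
time_s: 13.5
eef_pos: [0.5252, -0.102, 0.1276]
eef_rot: [-0.001, 0.052, 0.999, 0.001]
wrist_force: [1.0, 0.6, 1.2]
opening: -0.005
grasp_force: 0.5
```

```bash
python3 arc.py .12 .08 .04 .0
```

```text
t 13.5 local [-0.0279 -0.0198  0.1276] F [0.8967 0.7309 1.22  ] tool z local [-0.0015  0.0014 -1.    ] q [-0.4143  0.2126  1.7953  0.001   1.1357 -1.8813]
0.12 [np.float64(-0.02916749689905567), -0.02, np.float64(0.12150505948802133)] dp [ 0.0049 -0.001   0.0244] turn [ 0.0028 -0.0029 -0.0017]
0.08 [np.float64(-0.029944946916052477), -0.02, np.float64(0.11736225822348671)] dp [ 0.008 -0.001  0.041] turn [ 0.0028 -0.0029 -0.0017]
0.04 [np.float64(-0.03055610719172297), -0.02, np.float64(0.11319168104954538)] dp [ 0.0104 -0.0011  0.0576] turn [ 0.0028 -0.0029 -0.0017]
0.0 [np.float64(-0.030999999999999993), -0.02, np.float64(0.109)] dp [ 0.0121 -0.0011  0.0744] turn [ 0.0028 -0.0029 -0.0017]
```

arm_command(dp=[[0.004,0,0.016],[0.006,0,0.032],[0.009,0,0.046],[0.011,0,0.058],[0.012,0,0.068]], turn=[[0,0,0],[0,0,0],[0,0,0],[0,0,0],[0,0,0]], jaw=[0,0,0,0,0])

```text
time_s: 14.12
eef_pos: [0.5222, -0.1016, 0.1108]
eef_rot: [-0.001, 0.052, 0.999, 0.001]
wrist_force: [-1.0, 0.4, 0.9]
opening: -0.004
grasp_force: 0.6
```

arm_command(dp=[[0,0,0.003],[0,0,0.006],[0,0,0.009]], turn=[[0,0,0],[0,0,0],[0,0,0]], jaw=[0,0,0])

```text
time_s: 14.5
eef_pos: [0.5222, -0.1016, 0.109]
eef_rot: [-0.001, 0.052, 0.999, 0.001]
wrist_force: [-2.8, 0.8, 7.7]
opening: 0.0
grasp_force: 3.9
```

```bash
python3 go.py
```

```text
t 14.5 local [-0.0309 -0.0197  0.109 ] F [-2.8809  0.4692  7.7173] tool z local [-0.0019  0.0014 -1.    ] q [-0.416   0.2334  1.8135  0.0009  1.0969 -1.883 ]
```

arm_command(dp=[[0,0,0.003],[0,0,0.003]], turn=[[0,0,0],[0,0,0]], jaw=[0,0])

```text
time_s: 14.75
eef_pos: [0.5222, -0.1016, 0.109]
eef_rot: [-0.001, 0.052, 0.999, 0.001]
wrist_force: [-4.4, 0.5, 9.5]
opening: -0.003
grasp_force: 4.8
```

arm_command(dp=[[0,0,-0.04],[0,0,-0.2],[0,0,-0.4],[0.1,0.2,-0.5],[0.2,0.4,-0.5]], turn=[[0,0,0],[0,0,0],[0,0,0],[0,0,0],[0,0,0]], jaw=[0,0,0,0,0])

```text
time_s: 15.38
eef_pos: [0.4845, 0.0032, 0.2364]
eef_rot: [0.002, 0.053, 0.999, 0.0]
wrist_force: [1.0, 0.6, -0.1]
opening: -0.002
grasp_force: 0.0
```

arm_command(dp=[[0.2,0.2,0],[0.4,0.4,0],[0.5,0.6,0],[0.5,0.8,0],[0.5,0.9,0]], turn=[[0,0,0],[0,0,0],[0,0,0],[0,0,0],[0,0,0]], jaw=[0,0,0,0,0])

```text
time_s: 16.0
eef_pos: [0.3816, 0.2424, 0.2345]
eef_rot: [0.0, 0.051, 0.999, 0.001]
wrist_force: [-0.1, 0.0, 0.5]
opening: -0.001
grasp_force: 0.0
```

```bash
python3 -c "
from bench import *;import cv2,numpy as np
f=lambda n,r,c:cv2.resize(camera(n)[r:r+160,c:c+200],None,fx=2,fy=3,interpolation=2)
cv2.imwrite('pics/end.png',np.hstack([f('top',140,180),f('scene',160,200)]));print(get_obs()['eef_pos'],get_obs()['wrist_force'])"
```

```text
[0.38199781 0.24180564 0.2341819 ] [-0.0626877   0.43966172 -0.04933245]
```

View pics/end.png

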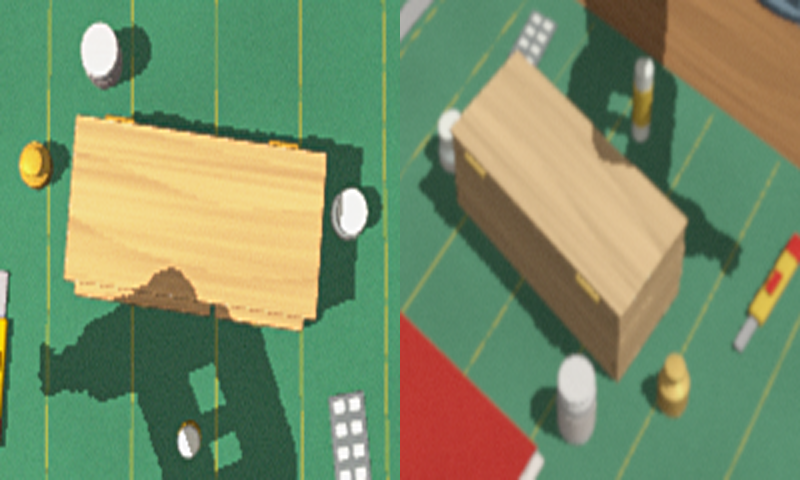

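The lid lies flat, with its outline at (65–325, 115–330) in the top view. The drawers are flush, every bystander is in place, and the arm is clear.

```bash
python3 -c "
from bench import *;print(hand_in())"
```

```text
the job is handed in; nothing more can be done
None
```

Both drawers are pushed home, the lid was then swung gently shut from behind, nothing around the chest was moved, and the job is handed in at about 16 s.

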